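# Unplug the grinding jar and tip in its balls

## Robot

A 6-joint arm with a two-finger parallel gripper is mounted at the origin on the work surface. World frame = base frame: x ahead of the robot, y to its left, z up, the work surface at z = 0. Lengths are in m, angles in rad, forces in N, time in s.
With the tool pointing down it reaches from about 0.25 to 0.775 m from the base axis. Payload 4 kg.
Tool frame: the origin (TCP) lies midway between the tips of the shut fingers; the grasp point (between the pads) lies 19 mm behind it (robot.tcp_to_grasp is the distance from the TCP to the grasp point, in m); z points along the fingers, y is the line along which they close (so a half turn about z gives the same grasp; the last joint's range is limited). The gripper opens to 94 mm and grips with 3 to 60 N. Pads are 16 mm wide; open, the fingers measure 119 mm over their backs; the gripper's body (75 mm by 177 mm) begins 78 mm behind the grasp point.
Start: joints at [1.173, 0.087, 1.371, -0, 1.684, -0.103], TCP at [0.16, 0.526, 0.206] pointing down, gripper open.
Joint ranges: [-3.1, 3.1], [-0.76, 2.03], [0.27, 2.55], [-1.08, 4.22], [0.17, 2.65], [-2.57, 2.57]. Speed limits (rad/s): [2.79, 2.79, 3.14, 3.14, 3.14, 3.14].

## Interface

Orientations are given as a unit quaternion [x, y, z, w].
In Python, from workcell import robot gives the robot as it stands. The module is installed in compiled form; this text tells all that it offers.
- The arm moves only by the tool carry_out, never from a script. Its argument "motion" is a list of rows, each an object of numbers: "dx", "dy", "dz": the shift along the tool's x, y, z in cm; "roll": the turn about the tool's z in degrees. In form: [{"dx": .., "dy": .., "dz": .., "roll": ..}, ...]. A call has 1 to 12 rows; each row is the pose to reach, as a shift and turn from the pose commanded when the call began, along the tool's axes at that moment; what a row does not reach only later rows make up. A row lasts 1/10 s, in which the tool goes at most 50 mm and 8.59 degrees, less where a joint would pass 70% of its speed; a pose out of reach is approached as far as the arm can. A call with a gripper value outside its range is refused whole. "claw" is the finger opening in cm, from 0 to 9.4, set as the call begins (left out, the last holds). The fingers move at their own pace and stop on an object; "grip_force" is the grip in N (left out, the last holds). Time passes only in rows, so rows that repeat a pose let the fingers close. It gives the time, the measured TCP pose, the force, the opening and the grip force at its end, in the units of the state.
- robot.get_state(): the state, without advancing time (a new reading comes with each control period).
- robot.read_camera(name): name is "scene" or "top" or "wrist"; returns a dict with "img" (384x512x3 uint8, blue, green, red), "mtx" (3x3 intrinsics, pixels), "world_from_camera" (4x4, takes a point from camera to world coordinates). Camera axes: x right, y up, looking along -z (the intrinsics and any distortion apply to the point x, -y, -z); pixel columns grow to the right and rows downward; lengths in m; the calibration is good to about 2 mm. A picture is of the moment at which its call begins. There is no depth.
- robot.job_done(): hands the job in; it is judged then, once.
The state is a dict: "time_s": time; "q": joint angles; "joint_vel": joint speeds; "tau": joint torques, N m; "ee_pos": TCP position; "orientation": TCP orientation; "ft_force": force on the tool from outside, world axes, zero at the start; "torque": the same for the moment, N m; "width": opening from 0.0 (shut) to 1.0 (fully open); "finger_force": force on a finger pad.
Only numpy, scipy, OpenCV 4.12 (cv2) and the standard library are available. Lean on these libraries where they do the work, as an engineer would, in place of code of your own. Each camera call takes 0.05 s, during which the arm holds its last target. There are 200 camera calls.

## Task

Get the grinding jar charged: work the tight stopper out of the jar's port without lifting the jar in its holder (it comes if you rock it from side to side, towards one sealing lip and then the other, while easing it straight up), and set the stopper down in the white tray. Then tip the chute (a push on its bar does it) until all three steel balls have run into the jar, and let the chute swing back down. Leave the rack, beaker and bottle alone.

Things in the scene. Friction and masses are not known exactly. Their poses are not given: they have to be found in the camera images.
- station: fixed white base plate, 104 mm (x) by 240 mm (y) by 10 mm, with an aluminium pocket 30 mm deep that holds the jar loosely and two cheeks that carry the chute. Origin: on the table, under the centre of the jar. z up. The chute pours towards -y, its tail lies at +y. The chute hinge lies along x at y = +24, z = 88 mm.
- port (a point): centre of the mouth of the jar's filling port (36 mm in x, 29 mm in y), in the jar's flat top, 90 mm above the table. Axes as the station's. Loose square steel jar, 80 by 80 by 80 mm, about 0.7 kg, in the station's pocket with 1.5 mm play. A catch wall, 12 mm high, stands on its top at y = -17 to -20 mm.
- lips (a point): in the port, 6 mm below the mouth, midway between two sprung rubber lips that lie along y and squeeze the plug's x faces. They resist a straight pull with some 18 N, more than the jar weighs, so the jar would come up too. Rocked about y through this point, some 0.2 rad to either side, the stopper creeps out with little force, about 3 mm a swing.
- stopper_head (a point): centre of the stopper's grey head, 30 mm (x) by 26 mm (y), 46 mm tall; at first 33 mm above the port, axes as the station's. Below the head the black plug, 26 by 26 mm, is 30 mm long, its lower 20 mm in the port; its underside is 53 mm below this point. 45 g. Grip the x faces: the chute's spout is close on the y side. It leaves the lips after rising 14 mm, the port after 20 mm.
- push_bar (a point): middle of the steel push bar of the chute: a round bar 10 mm thick, 80 mm long along the station's x, standing 75 mm above and 75 mm to the +y side of the hinge when the chute is down. Pushed to -y it swings about the hinge, in an arc forward and upward: 61 mm towards -y and 30 mm up at the full tilt. It takes about 2 to 4 N.
- chute (a joint): tilt of the chute in rad: 0 = down at rest, 0.65 = fully tipped against its stop, spout over the port. It falls back to 0 by its own weight when let go. Aluminium trough 150 mm long, 20 mm wide inside, holding the balls at its tail.
- ball1_center (a point): centre of a steel ball, 16 mm across, 17 g, lying in the tail of the chute
- ball2_center (a point): centre of the second ball, the same
- ball3_center (a point): centre of the third ball, the same
- tray: fixed white open tray, 130 mm (x) by 110 mm (y), walls 22 mm high and 4 mm thick, floor 4 mm thick. Origin: on the table under its centre.
- tube_rack: blue rack of capped sample tubes, 100 by 150 mm, 105 mm high; origin under its centre. Leave it alone.
- beaker: glass beaker, 70 mm across, 85 mm high; origin under its centre. Leave it alone.
- reagent: white bottle, 52 mm across, 110 mm high; origin under its centre. Leave it alone.
Things that resemble listed ones, but are neither listed nor needed, are in the scene too. Of the things shaped like the part that bears stopper_head, the grey one is meant.

How it is judged:
By the outcome, as a careful person would: the job done as asked, in the order asked, and still so for the second after the job is handed in, with the robot touching nothing.
It also fails if it takes over 69 s, if anything falls off the work surface, if the arm or the gripper's body presses on something with over 40 N, if the wrist force passes 120 N, or if a joint passes its speed limit or range.

## Working session

There is one attempt and no reset: what is moved stays moved. The work goes in short steps, Python scripts to look and compute and a tool call to move; the robot and the scene stay as the last step left them, time stands still between calls to the robot, and variables do not carry over. Pictures are saved under pics/ and viewed, at most 10 in all, crops included, and the job is handed in when it is done.

Besides the shell and the picture viewer there is one more tool, called after ">>>" as a command line: name --argument value ..., lists and objects as JSON in quotes. carry_out: Moves the arm, as the interface text tells. Its arguments: {"type":"object","properties":{"motion":{"type":"array"},"claw":{"type":"number"},"grip_force":{"type":"number"}},"required":["motion"]}

```bash
mkdir -p pics
python3 - <<'E'
from workcell import robot
import cv2, numpy as np
for n in ("scene","top"):
    c=robot.read_camera(n); cv2.imwrite(f"pics/{n}0.png",c["img"]); np.savez(f"{n}0.npz",**c)
    print(n,np.round(c["mtx"],1).tolist(),np.round(c["world_from_camera"],3).tolist(),[k for k in c])
a=np.hstack([cv2.imread("pics/scene0.png"),cv2.imread("pics/top0.png")])
s=robot.get_state(); print(s)
E
```

```text
scene [[441.4, 0.0, 255.3], [0.0, 441.4, 196.6], [0.0, 0.0, 1.0]] [[-0.218, -0.832, 0.51, 1.115], [0.976, -0.186, 0.115, 0.166], [-0.001, 0.523, 0.852, 0.995], [0.0, 0.0, 0.0, 1.0]] ['img', 'mtx', 'world_from_camera']
top [[495.3, 0.0, 255.6], [0.0, 495.3, 188.6], [0.0, 0.0, 1.0]] [[0.018, 0.989, -0.146, 0.388], [-1.0, 0.021, 0.019, 0.046], [0.022, 0.146, 0.989, 1.407], [0.0, 0.0, 0.0, 1.0]] ['img', 'mtx', 'world_from_camera']
{'time_s': 0.1, 'q': array([ 1.17290600e+00,  8.78666244e-02,  1.37212042e+00, -3.35460561e-05,
        1.68359120e+00, -1.03126799e-01]), 'joint_vel': array([ 1.59394692e-03, -1.27480874e-03, -1.57450671e-03, -7.71213323e-05,
        1.39287338e-03,  6.61758458e-04]), 'tau': array([ 1.81104890e-03, -3.41250515e+01, -3.03302479e+01,  7.20014283e-02,
        3.05209262e-02, -1.08559800e-04]), 'ee_pos': array([0.15961633, 0.52580383, 0.20442036]), 'orientation': array([ 1.46850565e-01,  9.89158190e-01, -9.65935433e-04, -2.29961796e-04]), 'ft_force': array([ 0.23373509, -0.08116389,  0.45936026]), 'torque': array([-0.01611268,  0.0347353 , -0.00282376]), 'finger_force': 0.0, 'width': 0.996678572480839}
```

View pics/scene0.png

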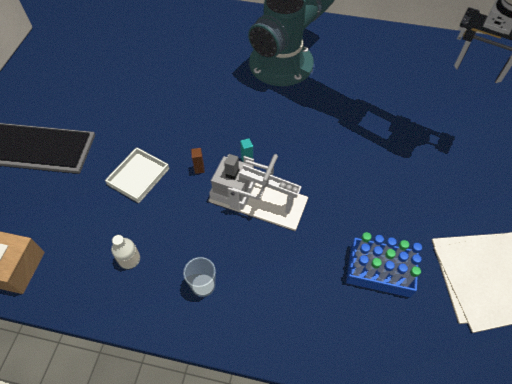

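View pics/top0.png

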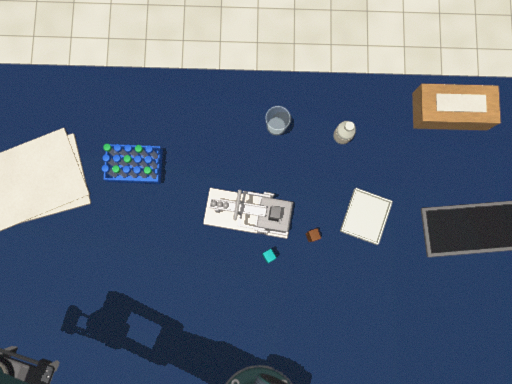

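The scene view shows the station at about (258,195), with the grey stopper at (232,165). The brown block (197,160) and teal block (247,147) stand on the table, and the tray is at (137,175). In the top view the grey stopper is at (276,213), brown at (314,235), teal at (270,255) and the tray at (366,216). The grey one in the jar fits the description, so I'll confirm it in an enlarged crop.

```bash
cat > h.py <<'E'
import numpy as np, cv2
from workcell import robot
def load(n): return dict(np.load(n+".npz"))
def ray(c,uv):
    d=np.linalg.inv(c["mtx"])@[uv[0],uv[1],1]; T=c["world_from_camera"]
    return T[:3,3], T[:3,:3]@[d[0],-d[1],-d[2]]
def plane(c,uv,z):
    o,d=ray(c,uv); return o+d*(z-o[2])/d[2]
def proj(c,p):
    T=c["world_from_camera"]; q=T[:3,:3].T@(np.asarray(p)-T[:3,3]); q=c["mtx"]@[q[0],-q[1],-q[2]]; return q[:2]/q[2]
def two(c1,u1,c2,u2):
    o,d=ray(c1,u1);p,e=ray(c2,u2); s=np.linalg.lstsq(np.c_[d,-e],p-o,rcond=None)[0]
    return (o+d*s[0]+p+e*s[1])/2, np.linalg.norm(o+d*s[0]-p-e*s[1])
E
python3 - <<'E'
from h import *
t=load("top0"); s=load("scene0")
a=cv2.resize(t["img"][180:245,196:300],None,fx=7,fy=7,interpolation=cv2.INTER_CUBIC)[:, :728]
b=cv2.resize(s["img"][135:230,190:310],None,fx=6,fy=6,interpolation=cv2.INTER_CUBIC)
cv2.imwrite("pics/t1.png",a); cv2.imwrite("pics/s1.png",b)
# tray
hsv=cv2.cvtColor(t["img"],cv2.COLOR_BGR2HSV); m=((hsv[...,2]>130)&(hsv[...,1]<60)).astype(np.uint8)
for cnt in cv2.findContours(m,cv2.RETR_EXTERNAL,cv2.CHAIN_APPROX_NONE)[0]:
    r=cv2.minAreaRect(cnt)
    if 150<r[1][0]*r[1][1]<6000 and r[0][1]>90: print(r, np.round(cv2.boxPoints(r),1).tolist())
E
```

```text
((468.77392578125, 228.64151000976562), (48.199012756347656, 88.52279663085938), 85.31410217285156) [[422.70001220703125, 208.1999969482422], [510.8999938964844, 201.0], [514.9000244140625, 249.0], [426.6000061035156, 256.29998779296875]]
((366.3802795410156, 215.77691650390625), (41.511959075927734, 46.592750549316406), 19.79887580871582) [[339.0, 230.6999969482422], [354.70001220703125, 186.8000030517578], [393.79998779296875, 200.89999389648438], [378.0, 244.6999969482422]]
((248.2005615234375, 210.25376892089844), (85.49459838867188, 42.314537048339844), 9.688786506652832) [[202.5, 223.89999389648438], [209.60000610351562, 182.1999969482422], [293.8999938964844, 196.60000610351562], [286.79998779296875, 238.3000030517578]]
((344.0, 131.5), (21.0, 20.0), 90.0) [[334.0, 121.0], [354.0, 121.0], [354.0, 142.0], [334.0, 142.0]]
((277.5, 119.5), (27.0, 23.0), 90.0) [[266.0, 106.0], [289.0, 106.0], [289.0, 133.0], [266.0, 133.0]]
((461.0, 102.5), (17.0, 50.0), 90.0) [[436.0, 94.0], [486.0, 94.0], [486.0, 111.0], [436.0, 111.0]]
```

View pics/t1.png

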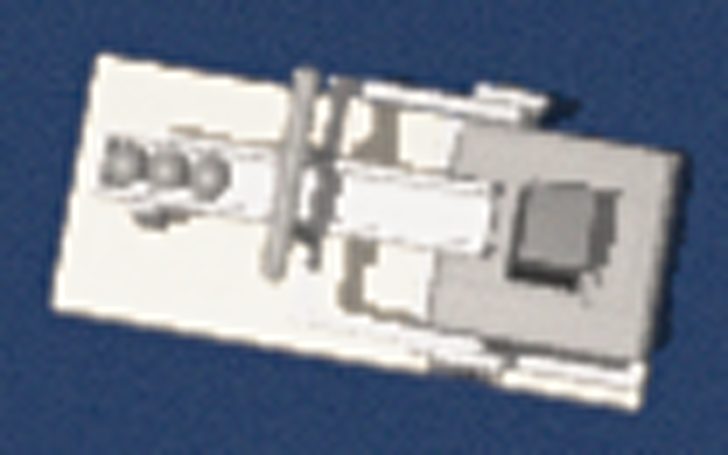

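View pics/s1.png

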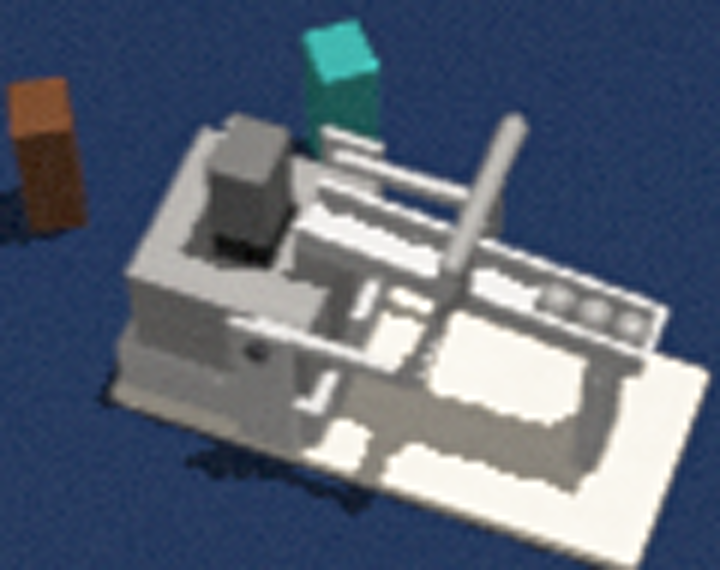

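The crops confirm the grey stopper, with its black plug in the jar's port: its head's top is at top-crop (558,226) and scene-crop (250,148). Brown and teal are decoys on the table. The bar runs from (308,72) to (272,278) in the top crop. The plate corners are at (98,57), (50,310) and (640,408).

Run:
```python
from h import *
t=load("top0"); s=load("scene0")
T=lambda x,y:(x/7+196-.5+.07,y/7+180-.43); S=lambda x,y:(x/6+190-.4,y/6+135-.4)
h1=plane(t,T(558,226),.146);h2=plane(s,S(250,148),.146)
print("head",h1,h2,two(t,T(558,226),s,S(250,148)))
b=[plane(t,T(*p),.163) for p in((304,80),(274,268))]; print("bar",b,sum(b)/2)
c=[plane(t,T(*p),.010) for p in((98,57),(50,310),(640,408))]
print("plate",c); 
for v in (c[1]-c[2],b[0]-b[1], c[0]-c[1]): print(np.linalg.norm(v),np.degrees(np.arctan2(v[1],v[0])))
ctr=(c[0]+c[2])/2; print("plate centre",ctr)
tr=[plane(t,p,.022) for p in((339,230.7),(354.7,186.8),(393.8,200.9),(378,244.7))]; print("tray",np.mean(tr,0),np.linalg.norm(tr[1]-tr[0]),np.linalg.norm(tr[2]-tr[1]),tr[1]-tr[0])
for n,p in(("brown",(314,230)),("teal",(270,250)),("beaker",(278,115)),("reag",(347,127))): print(n,plane(t,p,.08))
```

```text
head [ 0.51558456 -0.02952935  0.146     ] [ 0.51707244 -0.0274417   0.146     ] (array([ 0.51562727, -0.02881246,  0.14376409]), np.float64(0.0017353952877062113))
bar [array([0.56505704, 0.06425613, 0.163     ]), array([0.49661113, 0.07343559, 0.163     ])] [0.53083409 0.06884586 0.163     ]
plate [array([0.59444408, 0.15042305, 0.01      ]), array([0.4911838 , 0.16640109, 0.01      ]), array([ 0.45654629, -0.07161262,  0.01      ])]
0.24052086259941508 81.72002279919718
0.06905871244026121 -7.638506955327561
0.10448916105957012 -8.795940490512649
plate centre [0.52549519 0.03940521 0.01      ]
tray [ 0.52277328 -0.29415845  0.022     ] 0.1334612336612262 0.11721444114517351 [ 0.12544937 -0.04554511  0.        ]
brown [ 0.47553247 -0.13806578  0.08      ]
teal [ 0.4200345  -0.02069746  0.08      ]
beaker [ 0.79194374 -0.03761122  0.08      ]
reag [ 0.76237997 -0.22939797  0.08      ]
```

>>> carry_out --motion '[{"dx": -50.2,"dy": -42.7,"dz": 0,"roll": 81.4},{"dx": -50.2,"dy": -42.7,"dz": 0,"roll": 81.4},{"dx": -50.2,"dy": -42.7,"dz": 0,"roll": 81.4},{"dx": -50.2,"dy": -42.7,"dz": 0,"roll": 81.4},{"dx": -50.2,"dy": -42.7,"dz": 0,"roll": 81.4},{"dx": -50.2,"dy": -42.7,"dz": 0,"roll": 81.4},{"dx": -50.2,"dy": -42.7,"dz": 0,"roll": 81.4},{"dx": -50.2,"dy": -42.7,"dz": 0,"roll": 81.4},{"dx": -50.2,"dy": -42.7,"dz": 0,"roll": 81.4},{"dx": -50.2,"dy": -42.7,"dz": 0,"roll": 81.4},{"dx": -50.2,"dy": -42.7,"dz": 0,"roll": 81.4},{"dx": -50.2,"dy": -42.7,"dz": 0,"roll": 81.4}]' --claw 6 --grip_force 5

```text
time_s: 1.3
ee_pos: [0.4846, 0.0195, 0.2051]
orientation: [0.757, 0.654, -0.0, -0.0]
ft_force: [0.0, 0.6, 0.1]
width: 0.636
finger_force: 0.0
```

>>> carry_out --motion '[{"dx": -2.1,"dy": 1.9},{"dx": -4.3,"dy": 3.8},{"dx": -4.3,"dy": 3.8},{"dx": -4.3,"dy": 3.8}]'

```text
$.motion[0]: bad value
```

Run:
```python
from h import *
c=robot.read_camera("wrist"); np.savez("w0.npz",**c); cv2.imwrite("pics/w0.png",c["img"])
p=robot.get_state()["ee_pos"]; print(p, np.round(c["world_from_camera"],3).tolist())
for n,q in (("head",[.516,-.0285,.146]),("tcp down",[p[0],p[1],.146])): print(n,proj(c,q))
```

```text
[0.48788151 0.01293323 0.20414329] [[0.989, 0.14, 0.04, 0.496], [-0.146, 0.95, 0.277, 0.1], [0.001, -0.28, 0.96, 0.384], [0.0, 0.0, 0.0, 1.0]]
head [295.63212513 249.22804088]
tcp down [257.52504116 209.93968813]
```

View pics/w0.png

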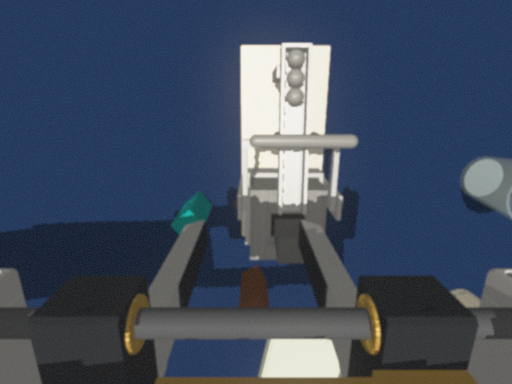

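The wrist view shows the head's top, light grey, at about (289,248), with the dark spout-side face above it. The bar is at row 142 and the balls at (295,60–97). My estimate projects to (295.6,249), so I'll trim a few mm to -x.

>>> carry_out --motion '[{"dx": -1.8,"dy": 1.6,"dz": 0,"roll": 0},{"dx": -3.7,"dy": 3.2,"dz": 0,"roll": 0},{"dx": -3.7,"dy": 3.2,"dz": 1,"roll": 0},{"dx": -3.7,"dy": 3.2,"dz": 3,"roll": 0},{"dx": -3.7,"dy": 3.2,"dz": 3.5,"roll": 0},{"dx": -3.7,"dy": 3.2,"dz": 3.5,"roll": 0}]'

```text
time_s: 1.95
ee_pos: [0.5091, -0.0187, 0.1688]
orientation: [0.756, 0.654, -0.001, -0.002]
ft_force: [-0.4, 1.0, 1.1]
width: 0.64
finger_force: 0.0
```

Run:
```python
from h import *
c=robot.read_camera("wrist"); np.savez("w1.npz",**c)
p=robot.get_state()["ee_pos"]; print(p)
print("tcp at 146",proj(c,[p[0],p[1],.146]),"tcp",proj(c,p))
cv2.imwrite("pics/w1.png",cv2.resize(c["img"][100:340,120:400],None,fx=2.5,fy=2.5))
```

```text
[ 0.50979424 -0.01885994  0.17000288]
tcp at 146 [253.846266   219.42926233] tcp [253.92417625 233.31429833]
```

View pics/w1.png

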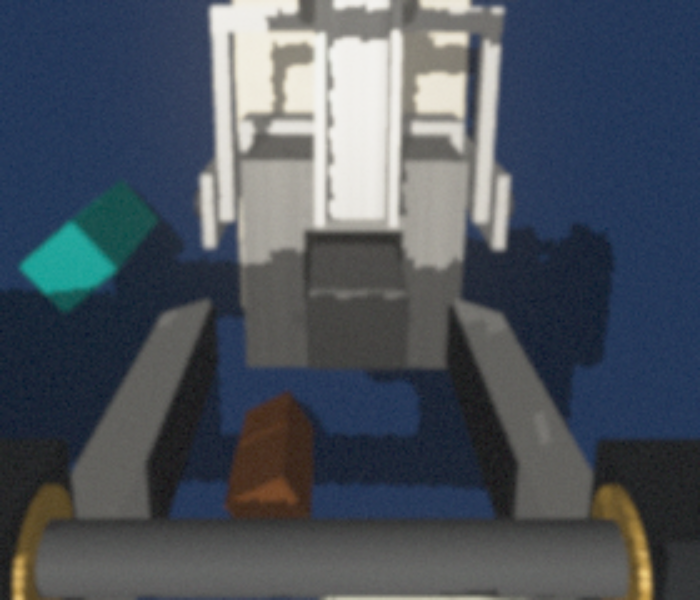

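The crop shows the head's top at x 308–406 and rows 295–365, midway between the fingers but slightly right and below the TCP projection. That means it's about 7 mm to +x and 10 mm to -y. I'll let the arm settle before trimming.

>>> carry_out --motion '[{"dx": 0,"dy": 0,"dz": 0,"roll": 0},{"dx": 0,"dy": 0,"dz": 0,"roll": 0},{"dx": 0,"dy": 0,"dz": 0,"roll": 0}]'

```text
time_s: 2.3
ee_pos: [0.5108, -0.0196, 0.1713]
orientation: [0.756, 0.654, 0.001, 0.001]
ft_force: [-0.4, -0.8, 0.1]
width: 0.64
finger_force: 0.0
```

>>> carry_out --motion '[{"dx": -0.5,"dy": 0.3,"dz": 0,"roll": 0},{"dx": -1.0,"dy": 0.6,"dz": 0,"roll": 0},{"dx": -1.0,"dy": 0.6,"dz": 1,"roll": 0},{"dx": -1.0,"dy": 0.6,"dz": 2.2,"roll": 0},{"dx": -1.0,"dy": 0.6,"dz": 3.4,"roll": 0},{"dx": -1.0,"dy": 0.6,"dz": 4.6,"roll": 0},{"dx": -1.0,"dy": 0.6,"dz": 5.4,"roll": 0},{"dx": -1.0,"dy": 0.6,"dz": 5.8,"roll": 0},{"dx": -1.0,"dy": 0.6,"dz": 5.8,"roll": 0},{"dx": -1.0,"dy": 0.6,"dz": 5.8,"roll": 0}]'

```text
time_s: 3.3
ee_pos: [0.5153, -0.0304, 0.1128]
orientation: [0.756, 0.654, 0.0, 0.0]
ft_force: [0.5, -0.2, 0.2]
width: 0.641
finger_force: 0.0
```

>>> carry_out --motion '[{"dx": 0,"dy": 0,"dz": 0,"roll": 0},{"dx": 0,"dy": 0,"dz": 0,"roll": 0},{"dx": 0,"dy": 0,"dz": 0,"roll": 0},{"dx": 0,"dy": 0,"dz": 0,"roll": 0},{"dx": 0,"dy": 0,"dz": 0,"roll": 0},{"dx": 0,"dy": 0,"dz": 0,"roll": 0}]' --claw 2.5 --grip_force 5

```text
time_s: 3.9
ee_pos: [0.515, -0.0304, 0.1127]
orientation: [0.756, 0.654, 0.0, 0.0]
ft_force: [0.2, 0.5, 1.3]
width: 0.318
finger_force: 5.0
```

>>> carry_out --motion '[{"dx": 0,"dy": 0.2,"dz": 0,"roll": 0},{"dx": 0,"dy": 0.4,"dz": 0,"roll": 0},{"dx": 0,"dy": 0.6,"dz": 0,"roll": 0},{"dx": 0,"dy": 0.8,"dz": 0,"roll": 0},{"dx": 0,"dy": 0.9,"dz": 0,"roll": 0}]'

```text
time_s: 4.4
ee_pos: [0.5212, -0.0314, 0.1131]
orientation: [0.756, 0.654, -0.002, -0.003]
ft_force: [-10.3, 0.7, 9.6]
width: 0.336
finger_force: 5.3
```

>>> carry_out --motion '[{"dx": 0,"dy": 0,"dz": -0.1,"roll": 0},{"dx": 0,"dy": 0,"dz": -0.1,"roll": 0}]'

```text
time_s: 4.6
ee_pos: [0.521, -0.0314, 0.1132]
orientation: [0.756, 0.654, -0.002, -0.003]
ft_force: [-8.0, 2.1, 5.6]
width: 0.337
finger_force: 5.1
```

>>> carry_out --motion '[{"dx": 0,"dy": -0.4,"dz": -0.05,"roll": 0},{"dx": 0,"dy": -0.8,"dz": -0.1,"roll": 0},{"dx": 0,"dy": -1.2,"dz": -0.15,"roll": 0},{"dx": 0,"dy": -1.6,"dz": -0.2,"roll": 0},{"dx": 0,"dy": -2.0,"dz": -0.2,"roll": 0},{"dx": 0,"dy": -2.1,"dz": -0.2,"roll": 0}]'

```text
time_s: 5.2
ee_pos: [0.506, -0.0294, 0.1171]
orientation: [0.756, 0.654, 0.003, 0.003]
ft_force: [5.5, -1.6, -3.8]
width: 0.347
finger_force: 4.9
```

>>> carry_out --motion '[{"dx": 0,"dy": 0.4,"dz": -0.05,"roll": 0},{"dx": 0,"dy": 0.8,"dz": -0.1,"roll": 0},{"dx": 0,"dy": 1.2,"dz": -0.15,"roll": 0},{"dx": 0,"dy": 1.6,"dz": -0.2,"roll": 0},{"dx": 0,"dy": 2.0,"dz": -0.25,"roll": 0},{"dx": 0,"dy": 2.4,"dz": -0.3,"roll": 0}]'

```text
time_s: 5.8
ee_pos: [0.5241, -0.0317, 0.1188]
orientation: [0.756, 0.654, -0.002, -0.003]
ft_force: [-8.8, 1.1, 6.5]
width: 0.349
finger_force: 5.4
```

Run:
```python
from h import *
c=robot.read_camera("wrist"); s=robot.read_camera("scene"); np.savez("w2.npz",**c)
a=cv2.resize(c["img"][140:300,180:340],(560,560)); b=cv2.resize(s["img"][140:220,195:245],(240,384),interpolation=cv2.INTER_CUBIC)
o=np.zeros((560,800,3),np.uint8); o[:,:560]=a; o[:384,560:]=b; cv2.imwrite("pics/w2.png",o)
```

```text
(no output)
```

View pics/w2.png

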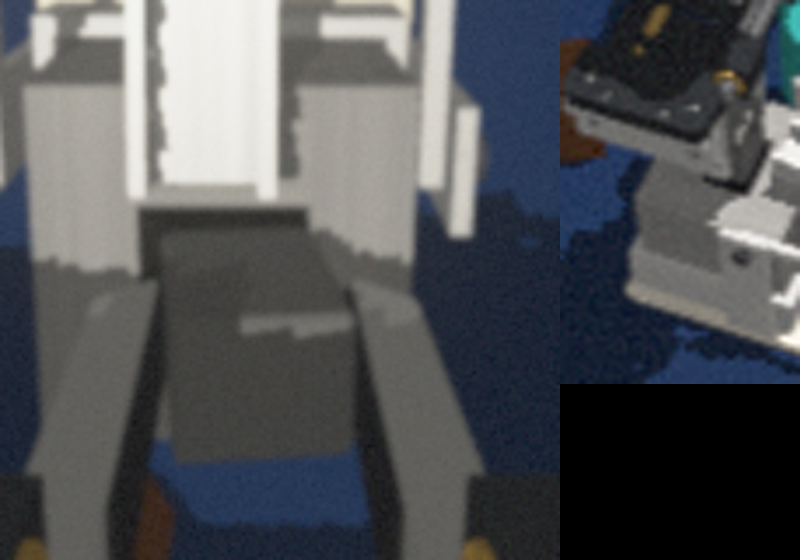

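The wrist crop shows the head tilting right between the pads, top edge at about row 460, and the jar still seated. To check the rise I'll project the head's rear top edge for different heights.

```bash
cat >> h.py <<'E'
sx=np.array([.9894,-.1455,0]); sy=np.array([.1455,.9894,0]); C=np.array([.5151,-.0298,0])
def rise(c,x=0):
    g=c["img"].astype(np.float32); 
    out={}
    for z in (.140,.146,.152,.158,.164): out[z]=proj(c,C+sx*x-.013*sy+[0,0,z]).round(1).tolist()
    u=int(out[.146][0]); col=g[:,u-6:u+7].mean(1); blue=col[:,0]-col[:,2]
    r=[i for i in range(215,330) if blue[i]>20 and blue[i-1]<=20]
    return out,r
E
python3 - <<'E'
from h import *
c=load("w2"); print(rise(c,.009))
c=load("w1"); print(rise(c,0))
E
```

```text
({0.14: [252.2, 266.4], 0.146: [252.1, 271.9], 0.152: [252.0, 277.8], 0.158: [251.9, 284.0], 0.164: [251.8, 290.8]}, [271])
({0.14: [262.7, 244.5], 0.146: [262.9, 248.2], 0.152: [263.2, 252.0], 0.158: [263.4, 256.1], 0.164: [263.7, 260.4]}, [248])
```

The head has risen about 1 mm at most, so the pads slipped upward. I'll regrip lower and firmer, then rock again.

>>> carry_out --motion '[{"dx": 0,"dy": -0.4,"dz": 0,"roll": 0},{"dx": 0,"dy": -0.8,"dz": 0,"roll": 0},{"dx": 0,"dy": -1.2,"dz": 0,"roll": 0},{"dx": 0,"dy": -1.2,"dz": 0.4,"roll": 0},{"dx": 0,"dy": -1.2,"dz": 0.7,"roll": 0},{"dx": 0,"dy": -1.2,"dz": 0.7,"roll": 0}]' --claw 4

```text
time_s: 6.5
ee_pos: [0.5152, -0.0305, 0.111]
orientation: [0.756, 0.654, 0.0, 0.0]
ft_force: [1.7, -0.4, -1.3]
width: 0.425
finger_force: 0.6
```

>>> carry_out --motion '[{"dx": 0,"dy": 0,"dz": 0,"roll": 0},{"dx": 0,"dy": 0,"dz": 0,"roll": 0},{"dx": 0,"dy": 0,"dz": 0,"roll": 0},{"dx": 0,"dy": 0,"dz": 0,"roll": 0}]' --claw 2.5 --grip_force 14

```text
time_s: 6.9
ee_pos: [0.5152, -0.0304, 0.1119]
orientation: [0.756, 0.654, 0.0, 0.0]
ft_force: [0.2, -0.2, 2.4]
width: 0.323
finger_force: 13.9
```

>>> carry_out --motion '[{"dx": 0,"dy": 0.3,"dz": -0.1,"roll": 0},{"dx": 0,"dy": 0.6,"dz": -0.15,"roll": 0},{"dx": 0,"dy": 0.9,"dz": -0.2,"roll": 0},{"dx": 0,"dy": 1.2,"dz": -0.2,"roll": 0},{"dx": 0,"dy": 1.2,"dz": -0.2,"roll": 0}]'

```text
time_s: 7.4
ee_pos: [0.5204, -0.0315, 0.1123]
orientation: [0.756, 0.654, -0.006, -0.006]
ft_force: [-13.4, 1.3, 9.3]
width: 0.329
finger_force: 14.1
```

Run:
```python
from h import *
c=robot.read_camera("wrist"); print(rise(c,.009)); s=robot.get_state(); print(s["ee_pos"],s["ft_force"],s["torque"],s["width"]*94)
```

```text
({0.14: [258.1, 271.9], 0.146: [258.1, 277.8], 0.152: [258.1, 284.1], 0.158: [258.2, 290.9], 0.164: [258.2, 298.2]}, [277])
[ 0.52042103 -0.03153532  0.11231865] [-13.77969102   1.07231406   7.67776369] [ 0.20363502  3.23510015 -0.01825562] 30.736114733163664
```

>>> carry_out --motion '[{"dx": 0,"dy": -0.4,"dz": 0,"roll": 0},{"dx": 0,"dy": -0.8,"dz": 0,"roll": 0},{"dx": 0,"dy": -1.2,"dz": 0,"roll": 0},{"dx": 0,"dy": -1.6,"dz": 0,"roll": 0},{"dx": 0,"dy": -2.0,"dz": 0,"roll": 0},{"dx": 0,"dy": -2.4,"dz": 0,"roll": 0},{"dx": 0,"dy": -2.4,"dz": 0,"roll": 0}]' --grip_force 7

```text
time_s: 8.15
ee_pos: [0.5067, -0.0295, 0.1154]
orientation: [0.756, 0.654, 0.003, 0.004]
ft_force: [5.9, -0.8, -2.6]
width: 0.344
finger_force: 6.9
```

Run:
```python
from h import *
c=robot.read_camera("wrist"); print(rise(c,-.009)); s=robot.get_state(); print(s["ee_pos"],s["ft_force"],s["torque"],s["width"]*94)
```

```text
({0.14: [252.2, 268.9], 0.146: [252.3, 274.5], 0.152: [252.5, 280.6], 0.158: [252.6, 287.1], 0.164: [252.7, 294.2]}, [275])
[ 0.5066932  -0.02953407  0.11546076] [ 5.91718668 -2.27937663 -2.47356743] [-0.30922539 -1.32142214 -0.04085265] 32.19370928188099
```

>>> carry_out --motion '[{"dx": 0,"dy": 0.4,"dz": -0.1,"roll": 0},{"dx": 0,"dy": 0.8,"dz": -0.2,"roll": 0},{"dx": 0,"dy": 1.2,"dz": -0.3,"roll": 0},{"dx": 0,"dy": 1.6,"dz": -0.4,"roll": 0},{"dx": 0,"dy": 2.0,"dz": -0.5,"roll": 0},{"dx": 0,"dy": 2.4,"dz": -0.6,"roll": 0},{"dx": 0,"dy": 2.4,"dz": -0.6,"roll": 0}]'

```text
time_s: 8.9
ee_pos: [0.5243, -0.0318, 0.1201]
orientation: [0.756, 0.654, -0.002, -0.003]
ft_force: [-9.0, 1.0, 5.9]
width: 0.35
finger_force: 7.4
```

Run:
```python
from h import *
c=robot.read_camera("wrist"); print(rise(c,.009)); s=robot.get_state(); print(s["ee_pos"],s["ft_force"],s["torque"],s["width"]*94)
```

```text
({0.14: [251.9, 265.2], 0.146: [251.8, 270.6], 0.152: [251.7, 276.3], 0.158: [251.6, 282.5], 0.164: [251.5, 289.2]}, [271])
[ 0.52434183 -0.03181078  0.12018223] [-7.74660313  0.18982104  5.20799826] [0.12773062 1.92318414 0.03447899] 32.88337387511785
```

>>> carry_out --motion '[{"dx": 0,"dy": -0.4,"dz": 0,"roll": 0},{"dx": 0,"dy": -0.8,"dz": 0,"roll": 0},{"dx": 0,"dy": -1.2,"dz": 0,"roll": 0},{"dx": 0,"dy": -1.2,"dz": 0.4,"roll": 0},{"dx": 0,"dy": -1.2,"dz": 0.9,"roll": 0},{"dx": 0,"dy": -1.2,"dz": 1.2,"roll": 0},{"dx": 0,"dy": -1.2,"dz": 1.2,"roll": 0}]' --claw 4

```text
time_s: 9.65
ee_pos: [0.5146, -0.0304, 0.1065]
orientation: [0.756, 0.654, -0.0, -0.001]
ft_force: [-0.2, -0.2, 0.1]
width: 0.424
finger_force: 0.0
```

Run:
```python
from h import *
c=robot.read_camera("wrist"); np.savez("w3.npz",**c); print(rise(c,0)); s=robot.get_state(); print(s["ee_pos"],s["ft_force"],s["torque"],s["width"]*94)
```

```text
({0.14: [253.5, 277.9], 0.146: [253.5, 284.2], 0.152: [253.6, 291.0], 0.158: [253.6, 298.3], 0.164: [253.7, 306.1]}, [284])
[ 0.51481974 -0.03044876  0.10689765] [0.47758311 0.44213808 0.28899013] [-0.09964925  0.08088074 -0.00458246] 40.53113163901559
```

>>> carry_out --motion '[{"dx": 0,"dy": 0,"dz": 0,"roll": 0},{"dx": 0,"dy": 0,"dz": 0,"roll": 0},{"dx": 0,"dy": 0,"dz": 0,"roll": 0},{"dx": 0,"dy": 0,"dz": 0,"roll": 0}]' --claw 2.5 --grip_force 7

```text
time_s: 10.1
ee_pos: [0.5152, -0.0305, 0.1078]
orientation: [0.756, 0.654, 0.0, 0.0]
ft_force: [0.1, -0.9, 1.4]
width: 0.335
finger_force: 6.9
```

>>> carry_out --motion '[{"dx": 0,"dy": 0.3,"dz": 0,"roll": 0},{"dx": 0,"dy": 0.6,"dz": -0.1,"roll": 0},{"dx": 0,"dy": 0.9,"dz": -0.2,"roll": 0},{"dx": 0,"dy": 1.2,"dz": -0.2,"roll": 0},{"dx": 0,"dy": 1.5,"dz": -0.2,"roll": 0},{"dx": 0,"dy": 1.5,"dz": -0.2,"roll": 0}]'

```text
time_s: 10.7
ee_pos: [0.5253, -0.0319, 0.1095]
orientation: [0.756, 0.654, -0.004, -0.004]
ft_force: [-11.6, 1.8, 9.5]
width: 0.378
finger_force: 7.7
```

Run:
```python
from h import *
c=robot.read_camera("wrist"); np.savez("w4.npz",**c); print(rise(c,.012)); s=robot.get_state(); print(s["ee_pos"],s["ft_force"],s["torque"],s["width"]*94)
a,b=[cv2.resize(load(n)["img"][150:300,190:330],(400,428)) for n in("w3","w4")]; cv2.imwrite("pics/w34.png",np.hstack([a,b]))
```

```text
({0.14: [255.0, 275.1], 0.146: [255.0, 281.2], 0.152: [255.0, 287.7], 0.158: [255.0, 294.7], 0.164: [254.9, 302.3]}, [280])
[ 0.52531473 -0.03188917  0.10947757] [-11.4651106    2.26682536   9.01201867] [ 0.25933343  2.60580922 -0.00776122] 35.41819114526104
```

View pics/w34.png

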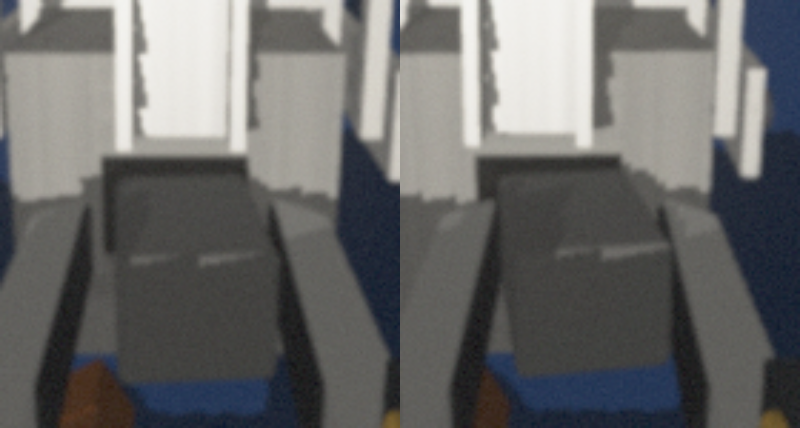

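The released stopper stays tilted (left half: head leaning right) and hasn't risen. The pads and lips slide by similar amounts during a swing, so the lift must outrun the face motion. I'll swing with a steeper lift and read the force midway.

>>> carry_out --motion '[{"dx": 0,"dy": -0.5,"dz": -0.1,"roll": 0},{"dx": 0,"dy": -1.0,"dz": -0.3,"roll": 0},{"dx": 0,"dy": -1.5,"dz": -0.5,"roll": 0},{"dx": 0,"dy": -1.9,"dz": -0.7,"roll": 0}]'

```text
time_s: 11.15
ee_pos: [0.511, -0.0299, 0.1152]
orientation: [0.756, 0.654, 0.0, 0.0]
ft_force: [4.9, 0.2, -10.7]
width: 0.324
finger_force: 7.0
```

>>> carry_out --motion '[{"dx": 0,"dy": -0.4,"dz": -0.2,"roll": 0},{"dx": 0,"dy": -0.8,"dz": -0.4,"roll": 0},{"dx": 0,"dy": -1.1,"dz": -0.5,"roll": 0}]'

```text
time_s: 11.45
ee_pos: [0.5024, -0.0288, 0.1221]
orientation: [0.756, 0.654, 0.002, 0.002]
ft_force: [6.1, 0.0, -8.3]
width: 0.369
finger_force: 6.4
```

Run:
```python
from h import *
c=robot.read_camera("wrist"); print(rise(c,-.012)); s=robot.get_state(); print(s["ee_pos"],s["ft_force"],s["torque"],s["width"]*94)
```

```text
({0.14: [254.2, 263.1], 0.146: [254.4, 268.4], 0.152: [254.5, 274.0], 0.158: [254.7, 280.0], 0.164: [254.8, 286.5]}, [272, 304])
[ 0.50206543 -0.02875141  0.12243841] [ 4.05182764 -0.32999535 -7.49648216] [-0.249226   -0.94632094 -0.01816263] 34.75757120383854
```

Run:
```python
from h import *
s=robot.read_camera("scene"); np.savez("s2.npz",**s)
a,b=[load(n)["img"][150:232,195:255] for n in("scene0","s2")]
cv2.imwrite("pics/jar.png",np.hstack([cv2.resize(x,(400,546),interpolation=cv2.INTER_CUBIC) for x in(a,b)]))
```

```text
(no output)
```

View pics/jar.png

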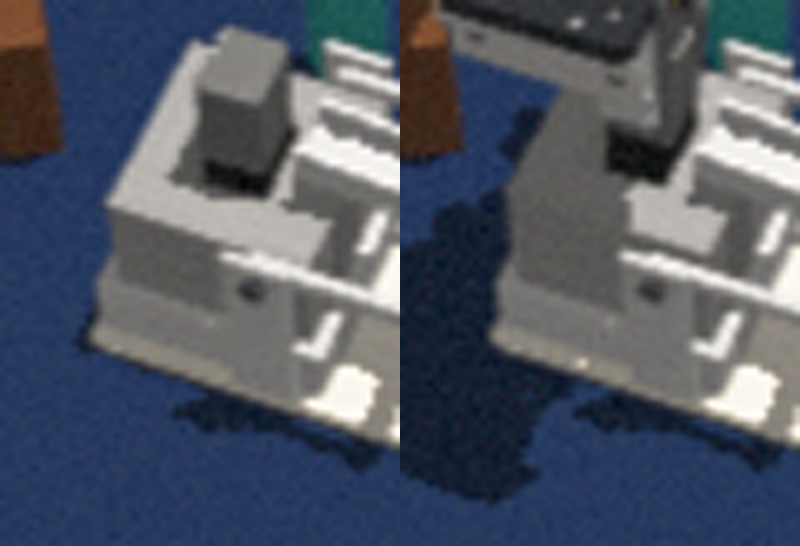

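The jar may have moved up by about a millimetre (right half: the top's near-right corner is slightly higher at (728,213)), so I'll pull more gently. Next I release, go lower and regrip with less force.

>>> carry_out --motion '[{"dx": 0,"dy": 0.1,"dz": 0,"roll": 0},{"dx": 0,"dy": 0.2,"dz": 0,"roll": 0},{"dx": 0,"dy": 0.3,"dz": 0.3,"roll": 0},{"dx": 0,"dy": 0.3,"dz": 0.8,"roll": 0},{"dx": 0,"dy": 0.3,"dz": 1.1,"roll": 0},{"dx": 0,"dy": 0.3,"dz": 1.1,"roll": 0}]' --claw 4.8

```text
time_s: 12.15
ee_pos: [0.503, -0.0287, 0.1099]
orientation: [0.756, 0.654, -0.0, -0.0]
ft_force: [1.0, -0.7, -0.2]
width: 0.512
finger_force: 0.5
```

Run:
```python
from h import *
c=robot.read_camera("wrist"); print(rise(c,-.01)); s=robot.read_camera("scene"); np.savez("s3.npz",**s)
# jar shift between pulled and released (same lighting)
f=lambda n:cv2.cvtColor(load(n)["img"],cv2.COLOR_BGR2GRAY)[172:192,225:246].astype(np.float32)
print(cv2.phaseCorrelate(f("s2"),f("s3"),cv2.createHanningWindow((21,20),cv2.CV_32F)))
```

```text
({0.14: [256.6, 274.5], 0.146: [256.7, 280.6], 0.152: [256.9, 287.1], 0.158: [257.1, 294.0], 0.164: [257.3, 301.6]}, [281])
((-0.1709472013794997, 1.1690369794709596), 0.923631535967191)
```

>>> carry_out --motion '[{"dx": 0,"dy": 0,"dz": 0,"roll": 0},{"dx": 0,"dy": 0,"dz": 0,"roll": 0},{"dx": 0,"dy": 0,"dz": 0,"roll": 0}]' --claw 2.5 --grip_force 3.5

```text
time_s: 12.55
ee_pos: [0.5048, -0.029, 0.1117]
orientation: [0.756, 0.654, 0.001, 0.002]
ft_force: [4.5, -0.4, 1.6]
width: 0.386
finger_force: 3.7
```

>>> carry_out --motion '[{"dx": 0,"dy": 0.4,"dz": -0.1,"roll": 0},{"dx": 0,"dy": 0.8,"dz": -0.2,"roll": 0},{"dx": 0,"dy": 1.2,"dz": -0.4,"roll": 0},{"dx": 0,"dy": 1.6,"dz": -0.6,"roll": 0}]'

```text
time_s: 12.95
ee_pos: [0.5174, -0.0309, 0.1155]
orientation: [0.756, 0.654, -0.002, -0.002]
ft_force: [-3.3, 0.2, 0.4]
width: 0.324
finger_force: 3.5
```

>>> carry_out --motion '[{"dx": 0,"dy": 0.4,"dz": -0.2,"roll": 0},{"dx": 0,"dy": 0.8,"dz": -0.4,"roll": 0},{"dx": 0,"dy": 1.2,"dz": -0.5,"roll": 0}]'

```text
time_s: 13.25
ee_pos: [0.5283, -0.0324, 0.1206]
orientation: [0.756, 0.654, -0.002, -0.003]
ft_force: [-6.4, 0.7, 0.2]
width: 0.38
finger_force: 3.5
```

Run:
```python
from h import *
c=robot.read_camera("wrist"); print(rise(c,.011)); s=robot.get_state(); print(s["ee_pos"],s["ft_force"],s["torque"],s["width"]*94)
```

```text
({0.14: [248.5, 264.7], 0.146: [248.3, 270.1], 0.152: [248.1, 275.8], 0.158: [247.9, 282.0], 0.164: [247.6, 288.6]}, [275])
[ 0.52898706 -0.03254903  0.12092822] [-5.6275003   1.14429224  0.67540296] [ 0.08304268  1.41363951 -0.01312689] 35.97688002300029
```

Releasing showed the jar had been lifted 2 mm or so by that pull. The gentler 3.5 N grip gives creep with Fz≈0, so I'll keep that and monitor the jar.

>>> carry_out --motion '[{"dx": 0,"dy": -0.2,"dz": 0,"roll": 0},{"dx": 0,"dy": -0.3,"dz": 0.1,"roll": 0},{"dx": 0,"dy": -0.4,"dz": 0.4,"roll": 0},{"dx": 0,"dy": -0.4,"dz": 0.7,"roll": 0},{"dx": 0,"dy": -0.4,"dz": 0.7,"roll": 0}]' --claw 4.8

```text
time_s: 13.8
ee_pos: [0.5269, -0.0322, 0.1141]
orientation: [0.756, 0.654, 0.0, -0.0]
ft_force: [0.3, -0.4, -0.1]
width: 0.506
finger_force: 0.0
```

>>> carry_out --motion '[{"dx": 0,"dy": 0,"dz": 0,"roll": 0},{"dx": 0,"dy": 0,"dz": 0,"roll": 0},{"dx": 0,"dy": 0,"dz": 0,"roll": 0}]' --claw 2.5

```text
time_s: 14.1
ee_pos: [0.5258, -0.032, 0.1145]
orientation: [0.756, 0.654, -0.001, -0.001]
ft_force: [-4.1, 1.1, 2.3]
width: 0.39
finger_force: 3.6
```

>>> carry_out --motion '[{"dx": 0,"dy": -0.5,"dz": -0.1,"roll": 0},{"dx": 0,"dy": -1.0,"dz": -0.2,"roll": 0},{"dx": 0,"dy": -1.4,"dz": -0.3,"roll": 0},{"dx": 0,"dy": -1.8,"dz": -0.4,"roll": 0}]'

```text
time_s: 14.5
ee_pos: [0.5105, -0.0298, 0.1197]
orientation: [0.756, 0.654, 0.002, 0.002]
ft_force: [5.5, -0.5, 0.4]
width: 0.327
finger_force: 3.5
```

>>> carry_out --motion '[{"dx": 0,"dy": -0.4,"dz": -0.1,"roll": 0},{"dx": 0,"dy": -0.7,"dz": -0.2,"roll": 0},{"dx": 0,"dy": -1.0,"dz": -0.3,"roll": 0}]'

```text
time_s: 14.8
ee_pos: [0.5019, -0.0286, 0.1233]
orientation: [0.756, 0.654, 0.003, 0.003]
ft_force: [6.8, -0.8, 0.7]
width: 0.377
finger_force: 3.6
```

```bash
cat >> h.py <<'E'
def rep(x):
    c=robot.read_camera("wrist"); s=robot.read_camera("scene"); st=robot.get_state()
    o,r=rise(c,x); zs=list(o); print("top z",np.round(np.interp(r,[o[z][1] for z in zs],zs),4))
    f=lambda i:cv2.cvtColor(i,cv2.COLOR_BGR2GRAY)[172:192,225:246].astype(np.float32)
    print("jar px",cv2.phaseCorrelate(f(load("s3")["img"]),f(s["img"]),cv2.createHanningWindow((21,20),cv2.CV_32F)))
    print(st["ee_pos"].round(4),st["ft_force"].round(1),round(st["width"]*94,1))
    return c,s
E
python3 -c "
from h import *
rep(-.011)"
```

```text
top z [0.154]
jar px ((0.5591818928148733, -1.4390935480090956), 1.1799822767575583)
[ 0.5016 -0.0285  0.1235] [ 5.3 -0.6  2.9] 35.8
```

Fz stays around 0 or positive, so the jar isn't being pulled (the pixel metric just follows the arm's shadow). The top is now near 0.155, about 9 mm up. I'll continue.

>>> carry_out --motion '[{"dx": 0,"dy": 0.2,"dz": 0,"roll": 0},{"dx": 0,"dy": 0.3,"dz": 0.1,"roll": 0},{"dx": 0,"dy": 0.4,"dz": 0.4,"roll": 0},{"dx": 0,"dy": 0.4,"dz": 0.6,"roll": 0},{"dx": 0,"dy": 0.4,"dz": 0.6,"roll": 0}]' --claw 4.8

```text
time_s: 15.4
ee_pos: [0.5023, -0.0286, 0.1143]
orientation: [0.756, 0.654, -0.001, -0.001]
ft_force: [0.9, -0.3, -1.4]
width: 0.513
finger_force: 0.3
```

>>> carry_out --motion '[{"dx": 0,"dy": 0,"dz": 0,"roll": 0},{"dx": 0,"dy": 0,"dz": 0,"roll": 0},{"dx": 0,"dy": 0,"dz": 0,"roll": 0}]' --claw 2.5

```text
time_s: 15.7
ee_pos: [0.5039, -0.0288, 0.1159]
orientation: [0.756, 0.654, 0.001, 0.001]
ft_force: [3.5, -0.5, -0.3]
width: 0.385
finger_force: 3.5
```

>>> carry_out --motion '[{"dx": 0,"dy": 0.4,"dz": -0.1,"roll": 0},{"dx": 0,"dy": 0.8,"dz": -0.2,"roll": 0},{"dx": 0,"dy": 1.2,"dz": -0.4,"roll": 0},{"dx": 0,"dy": 1.6,"dz": -0.6,"roll": 0}]'

```text
time_s: 16.1
ee_pos: [0.5183, -0.0309, 0.1212]
orientation: [0.756, 0.654, -0.001, -0.001]
ft_force: [-3.2, -0.7, -1.0]
width: 0.322
finger_force: 3.5
```

>>> carry_out --motion '[{"dx": 0,"dy": 0.4,"dz": -0.2,"roll": 0},{"dx": 0,"dy": 0.8,"dz": -0.4,"roll": 0},{"dx": 0,"dy": 1.2,"dz": -0.5,"roll": 0}]'

```text
time_s: 16.4
ee_pos: [0.5295, -0.0325, 0.126]
orientation: [0.756, 0.654, -0.001, -0.002]
ft_force: [-4.7, 0.7, 2.3]
width: 0.39
finger_force: 3.8
```

```bash
python3 -c "
from h import *
rep(.011)"
```

```text
top z [0.1575]
jar px ((-0.40380975565280863, -0.05088235926998941), 0.9366735885540645)
[ 0.5312 -0.0328  0.127 ] [-1.9  0.3  1.2] 40.1
```

Side force is dropping and it's about 14 mm up. I'll bring it upright, grip more firmly and ease up while watching Fz.

>>> carry_out --motion '[{"dx": 0,"dy": -0.4,"dz": -0.1,"roll": 0},{"dx": 0,"dy": -0.8,"dz": -0.2,"roll": 0},{"dx": 0,"dy": -1.2,"dz": -0.2,"roll": 0},{"dx": 0,"dy": -1.6,"dz": -0.2,"roll": 0},{"dx": 0,"dy": -1.6,"dz": -0.2,"roll": 0}]'

```text
time_s: 17.0
ee_pos: [0.5141, -0.0304, 0.1291]
orientation: [0.756, 0.654, -0.0, -0.0]
ft_force: [-2.9, -0.3, 5.6]
width: 0.317
finger_force: 3.5
```

```bash
python3 -c "
from h import *
rep(0)"
```

```text
top z [0.1596]
jar px ((0.4188530905463672, -0.4617493511708499), 1.0973403731981912)
[ 0.5142 -0.0303  0.129 ] [-2.6  0.1  5.3] 30.1
```

>>> carry_out --motion '[{"dx": 0,"dy": 0,"dz": 0,"roll": 0},{"dx": 0,"dy": 0,"dz": 0.3,"roll": 0},{"dx": 0,"dy": 0,"dz": 0.8,"roll": 0},{"dx": 0,"dy": 0,"dz": 0.8,"roll": 0}]' --claw 4

```text
time_s: 17.5
ee_pos: [0.5142, -0.0303, 0.1188]
orientation: [0.756, 0.654, -0.001, -0.001]
ft_force: [0.7, -0.7, -0.4]
width: 0.425
finger_force: 0.0
```

>>> carry_out --motion '[{"dx": 0,"dy": 0,"dz": 0,"roll": 0},{"dx": 0,"dy": 0,"dz": 0,"roll": 0},{"dx": 0,"dy": 0,"dz": 0,"roll": 0}]' --claw 2.5 --grip_force 4

```text
time_s: 17.8
ee_pos: [0.5146, -0.0304, 0.1203]
orientation: [0.756, 0.654, -0.0, -0.0]
ft_force: [-1.5, -0.1, -0.7]
width: 0.316
finger_force: 4.0
```

>>> carry_out --motion '[{"dx": 0,"dy": -0.4,"dz": -0.2,"roll": 0},{"dx": 0,"dy": -0.8,"dz": -0.4,"roll": 0},{"dx": 0,"dy": -1.1,"dz": -0.5,"roll": 0}]'

```text
time_s: 18.1
ee_pos: [0.504, -0.0288, 0.126]
orientation: [0.756, 0.654, 0.0, 0.0]
ft_force: [0.7, 0.2, -0.4]
width: 0.317
finger_force: 4.0
```

>>> carry_out --motion '[{"dx": 0,"dy": 0.4,"dz": -0.2,"roll": 0},{"dx": 0,"dy": 0.8,"dz": -0.4,"roll": 0},{"dx": 0,"dy": 1.1,"dz": -0.5,"roll": 0},{"dx": 0,"dy": 1.1,"dz": -0.5,"roll": 0}]'

```text
time_s: 18.5
ee_pos: [0.5157, -0.0306, 0.1307]
orientation: [0.756, 0.654, 0.0, 0.0]
ft_force: [0.9, -0.3, -0.4]
width: 0.319
finger_force: 4.0
```

```bash
python3 -c "
from h import *
rep(0)"
```

```text
top z [0.164]
jar px ((0.2060005975515118, -0.028551311092552822), 0.8385426143805186)
[ 0.5151 -0.0305  0.1303] [ 0.  -0.4 -0.5] 30.0
```

The stopper is free: Fz shows only its weight. I'll grip firmly, lift and carry it to the tray.

>>> carry_out --motion '[{"dx": 0,"dy": 0,"dz": 0,"roll": 0},{"dx": 0,"dy": 0,"dz": 0,"roll": 0},{"dx": 0,"dy": 0,"dz": -0.5,"roll": 0},{"dx": 0,"dy": 0,"dz": -1.5,"roll": 0},{"dx": 0,"dy": 0,"dz": -3,"roll": 0},{"dx": 0,"dy": 0,"dz": -5,"roll": 0},{"dx": 0,"dy": 0,"dz": -7,"roll": 0},{"dx": 0,"dy": 0,"dz": -9,"roll": 0},{"dx": -2,"dy": 0.4,"dz": -9,"roll": 0},{"dx": -5,"dy": 1,"dz": -9,"roll": 0},{"dx": -8,"dy": 1.5,"dz": -9,"roll": 0},{"dx": -11,"dy": 2,"dz": -9,"roll": 0}]' --grip_force 15

```text
time_s: 19.8
ee_pos: [0.5194, -0.1433, 0.2225]
orientation: [0.756, 0.654, 0.001, 0.001]
ft_force: [0.1, -0.7, -0.6]
width: 0.32
finger_force: 15.0
```

>>> carry_out --motion '[{"dx": -3,"dy": 0.5,"dz": 0,"roll": 0},{"dx": -6,"dy": 1,"dz": 0,"roll": 0},{"dx": -9,"dy": 1.6,"dz": 0,"roll": 0},{"dx": -12,"dy": 2.1,"dz": 0,"roll": 0},{"dx": -14,"dy": 2.5,"dz": 0,"roll": 0},{"dx": -15,"dy": 2.6,"dz": 0,"roll": 0},{"dx": -15,"dy": 2.6,"dz": 0,"roll": 0},{"dx": -15,"dy": 2.6,"dz": 0,"roll": 0}]'

```text
time_s: 20.6
ee_pos: [0.5232, -0.2935, 0.2207]
orientation: [0.756, 0.654, 0.0, -0.0]
ft_force: [-0.5, -0.0, -1.2]
width: 0.319
finger_force: 15.0
```

Run:
```python
from h import *
c=robot.read_camera("wrist"); s=robot.read_camera("scene"); np.savez("s5.npz",**s)
a=cv2.resize(s["img"][120:260,90:320],(800,487)); cv2.imwrite("pics/s5.png",a)
st=robot.get_state(); print(st["ee_pos"],st["width"]*94,st["ft_force"])
```

```text
[ 0.52326505 -0.29314217  0.22080869] 29.86166248914909 [ 0.30444269  0.19832715 -0.43993019]
```

View pics/s5.png

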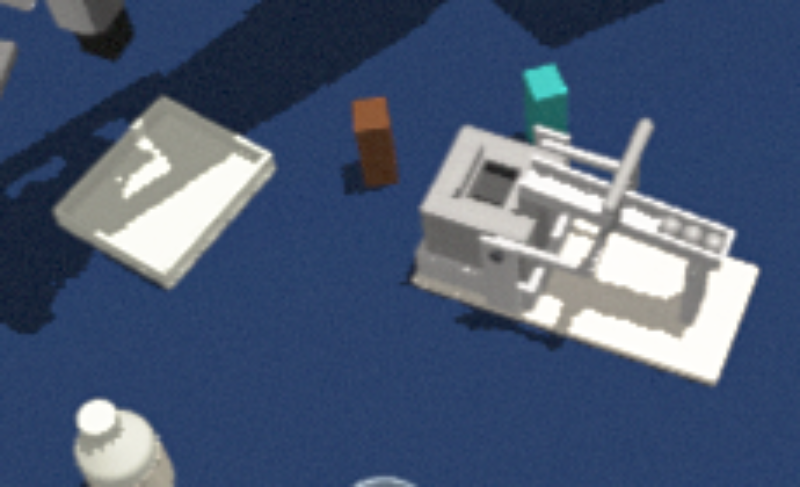

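The image shows the port open at crop (490,185), the jar seated, the balls at the tail (670–715,235) and the stopper hanging beside the tray's far side. Lowering it now.

>>> carry_out --motion '[{"dx": 0,"dy": 0,"dz": 3,"roll": 0},{"dx": 0,"dy": 0,"dz": 6,"roll": 0},{"dx": 0,"dy": 0,"dz": 9,"roll": 0},{"dx": 0,"dy": 0,"dz": 12,"roll": 0},{"dx": 0,"dy": 0,"dz": 13.5,"roll": 0},{"dx": 0,"dy": 0,"dz": 14.3,"roll": 0},{"dx": 0,"dy": 0,"dz": 14.8,"roll": 0},{"dx": 0,"dy": 0,"dz": 14.8,"roll": 0}]'

```text
time_s: 21.5
ee_pos: [0.5235, -0.2944, 0.0732]
orientation: [0.756, 0.654, 0.0, 0.001]
ft_force: [-0.3, 0.0, -1.0]
width: 0.32
finger_force: 15.0
```

>>> carry_out --motion '[{"dx": 0,"dy": 0,"dz": 0.2,"roll": 0},{"dx": 0,"dy": 0,"dz": 0.3,"roll": 0},{"dx": 0,"dy": 0,"dz": 0.4,"roll": 0},{"dx": 0,"dy": 0,"dz": 0.5,"roll": 0},{"dx": 0,"dy": 0,"dz": 0.6,"roll": 0},{"dx": 0,"dy": 0,"dz": 0.6,"roll": 0}]' --grip_force 6

```text
time_s: 22.1
ee_pos: [0.5229, -0.2943, 0.0663]
orientation: [0.756, 0.654, 0.0, -0.0]
ft_force: [0.2, 0.1, -0.6]
width: 0.319
finger_force: 6.0
```

>>> carry_out --motion '[{"dx": 0,"dy": 0,"dz": 0.1,"roll": 0},{"dx": 0,"dy": 0,"dz": 0.2,"roll": 0},{"dx": 0,"dy": 0,"dz": 0.3,"roll": 0},{"dx": 0,"dy": 0,"dz": 0.3,"roll": 0}]'

```text
time_s: 22.5
ee_pos: [0.5229, -0.2943, 0.0632]
orientation: [0.756, 0.654, 0.0, -0.0]
ft_force: [0.3, -0.7, 0.1]
width: 0.319
finger_force: 6.0
```

>>> carry_out --motion '[{"dx": 0,"dy": 0,"dz": 0.1,"roll": 0},{"dx": 0,"dy": 0,"dz": 0.2,"roll": 0},{"dx": 0,"dy": 0,"dz": 0.2,"roll": 0}]' --grip_force 4

```text
time_s: 22.8
ee_pos: [0.5229, -0.2943, 0.0612]
orientation: [0.756, 0.654, -0.0, -0.0]
ft_force: [0.2, 0.5, -0.1]
width: 0.319
finger_force: 4.0
```

>>> carry_out --motion '[{"dx": 0,"dy": 0,"dz": 0.1,"roll": 0},{"dx": 0,"dy": 0,"dz": 0.2,"roll": 0},{"dx": 0,"dy": 0,"dz": 0.3,"roll": 0},{"dx": 0,"dy": 0,"dz": 0.3,"roll": 0}]'

```text
time_s: 23.2
ee_pos: [0.5229, -0.2943, 0.0582]
orientation: [0.756, 0.654, -0.0, -0.0]
ft_force: [-0.6, 0.8, -0.0]
width: 0.32
finger_force: 4.0
```

>>> carry_out --motion '[{"dx": 0,"dy": 0,"dz": 0.1,"roll": 0},{"dx": 0,"dy": 0,"dz": 0.2,"roll": 0},{"dx": 0,"dy": 0,"dz": 0.3,"roll": 0},{"dx": 0,"dy": 0,"dz": 0.4,"roll": 0}]'

```text
time_s: 23.6
ee_pos: [0.523, -0.2943, 0.0543]
orientation: [0.756, 0.654, 0.0, -0.0]
ft_force: [0.5, -0.2, -0.8]
width: 0.316
finger_force: 4.0
```

>>> carry_out --motion '[{"dx": 0,"dy": 0,"dz": 0.1,"roll": 0},{"dx": 0,"dy": 0,"dz": 0.2,"roll": 0},{"dx": 0,"dy": 0,"dz": 0.3,"roll": 0},{"dx": 0,"dy": 0,"dz": 0.4,"roll": 0}]'

```text
time_s: 24.0
ee_pos: [0.5231, -0.2944, 0.0504]
orientation: [0.756, 0.654, 0.0, 0.0]
ft_force: [0.2, -0.5, -0.3]
width: 0.319
finger_force: 4.0
```

Run:
```python
from h import *
w=robot.read_camera("wrist"); s=robot.read_camera("scene"); np.savez("s6.npz",**s); np.savez("w6.npz",**w)
st=robot.get_state(); p=st["ee_pos"]; print(p,st["ft_force"])
C=np.array([p[0],p[1],0])
# scene: stopper column below fingers: print gray along projected axis on the +x(front) face
for z in np.arange(.0,.08,.006):
    u=proj(s,C+[0,0,z]+.013*sx); print(round(z,3),u.round(1),s["img"][int(round(u[1])),int(round(u[0]))])
g=w["img"].astype(int)
for z in (.09,.096,.102,.108): print(z,proj(w,C-.013*sy+[0,0,z]).round(1),proj(w,C+.013*sy+[0,0,z]).round(1))
u=int(proj(w,C+[0,0,.1])[0]); print([g[r,u-4:u+5].mean().round() for r in range(200,330,3)])
```

```text
[ 0.52293852 -0.29428909  0.05023126] [-0.02193154 -0.26955884 -1.033405  ]
0.0 [136.  179.3] [154 167 167]
0.006 [135.5 178.1] [154 166 166]
0.012 [135.  176.8] [141 153 154]
0.018 [134.5 175.6] [68 74 72]
0.024 [133.9 174.3] [26 26 23]
0.03 [133.4 173. ] [35 38 39]
0.036 [132.9 171.7] [86 88 87]
0.042 [132.3 170.4] [130 132 131]
0.048 [131.8 169.1] [130 131 132]
0.054 [131.2 167.8] [125 128 131]
0.06 [130.7 166.4] [123 125 128]
0.066 [130.1 165.1] [127 129 129]
0.072 [129.5 163.7] [128 130 130]
0.078 [129.  162.4] [129 129 132]
0.09 [252.7 285.4] [252.8 241.3]
0.096 [252.8 292.2] [252.8 246.7]
0.102 [252.8 299.5] [252.8 252.5]
0.108 [252.8 307.4] [252.9 258.9]
[np.float64(119.0), np.float64(111.0), np.float64(108.0), np.float64(103.0), np.float64(111.0), np.float64(133.0), np.float64(132.0), np.float64(129.0), np.float64(129.0), np.float64(125.0), np.float64(124.0), np.float64(123.0), np.float64(121.0), np.float64(119.0), np.float64(124.0), np.float64(128.0), np.float64(127.0), np.float64(126.0), np.float64(126.0), np.float64(125.0), np.float64(125.0), np.float64(125.0), np.float64(124.0), np.float64(123.0), np.float64(124.0), np.float64(124.0), np.float64(123.0), np.float64(122.0), np.float64(122.0), np.float64(84.0), np.float64(89.0), np.float64(112.0), np.float64(113.0), np.float64(103.0), np.float64(76.0), np.float64(74.0), np.float64(93.0), np.float64(97.0), np.float64(100.0), np.float64(100.0), np.float64(103.0), np.float64(104.0), np.float64(106.0), np.float64(105.0)]
```

My error: the stopper is 76 mm tall, not 99. Its underside is at about 0.0155, so it needs some 11 mm more.

>>> carry_out --motion '[{"dx": 0,"dy": 0,"dz": 0.3,"roll": 0},{"dx": 0,"dy": 0,"dz": 0.6,"roll": 0},{"dx": 0,"dy": 0,"dz": 0.8,"roll": 0},{"dx": 0,"dy": 0,"dz": 0.9,"roll": 0},{"dx": 0,"dy": 0,"dz": 1.0,"roll": 0},{"dx": 0,"dy": 0,"dz": 1.0,"roll": 0}]'

```text
time_s: 24.7
ee_pos: [0.523, -0.2943, 0.0403]
orientation: [0.756, 0.654, -0.0, -0.0]
ft_force: [-0.2, -0.2, -1.4]
width: 0.317
finger_force: 4.0
```

>>> carry_out --motion '[{"dx": 0,"dy": 0,"dz": 0.1,"roll": 0},{"dx": 0,"dy": 0,"dz": 0.2,"roll": 0},{"dx": 0,"dy": 0,"dz": 0.3,"roll": 0},{"dx": 0,"dy": 0,"dz": 0.3,"roll": 0}]'

```text
time_s: 25.1
ee_pos: [0.5231, -0.2944, 0.0376]
orientation: [0.756, 0.654, 0.0, 0.0]
ft_force: [-0.9, 1.3, 1.1]
width: 0.319
finger_force: 4.0
```

>>> carry_out --motion '[{"dx": 0,"dy": 0,"dz": 0.1,"roll": 0},{"dx": 0,"dy": 0,"dz": 0.1,"roll": 0}]'

```text
time_s: 25.3
ee_pos: [0.523, -0.2948, 0.0373]
orientation: [0.756, 0.654, -0.0, 0.0]
ft_force: [-1.7, 0.3, 3.7]
width: 0.319
finger_force: 4.0
```

Contact confirmed. I'll open, retreat upward and check that the stopper stands.

>>> carry_out --motion '[{"dx": 0,"dy": 0,"dz": -0.1,"roll": 0},{"dx": 0,"dy": 0,"dz": -0.1,"roll": 0},{"dx": 0,"dy": 0,"dz": -0.1,"roll": 0},{"dx": 0,"dy": 0,"dz": -0.1,"roll": 0},{"dx": 0,"dy": 0,"dz": -1,"roll": 0},{"dx": 0,"dy": 0,"dz": -3,"roll": 0},{"dx": 0,"dy": 0,"dz": -6,"roll": 0},{"dx": 0,"dy": 0,"dz": -10,"roll": 0},{"dx": 0,"dy": 0,"dz": -14,"roll": 0},{"dx": 0,"dy": 0,"dz": -18.5,"roll": 0}]' --claw 5.5

```text
time_s: 26.3
ee_pos: [0.5226, -0.294, 0.2229]
orientation: [0.756, 0.654, -0.0, -0.0]
ft_force: [0.4, -0.6, 0.2]
width: 0.583
finger_force: 0.0
```

>>> carry_out --motion '[{"dx": 4,"dy": -0.5,"dz": 0,"roll": 0},{"dx": 8.5,"dy": -1,"dz": 0,"roll": 0},{"dx": 13,"dy": -1.5,"dz": 0,"roll": 0},{"dx": 17.5,"dy": -2,"dz": 0,"roll": 0},{"dx": 22,"dy": -2.5,"dz": 0,"roll": 0},{"dx": 26.5,"dy": -3,"dz": 0,"roll": 0},{"dx": 31,"dy": -3.5,"dz": 0,"roll": 0},{"dx": 35,"dy": -4,"dz": 0,"roll": 0},{"dx": 38.5,"dy": -4.6,"dz": 0,"roll": 0},{"dx": 40.5,"dy": -4.6,"dz": 0,"roll": 0},{"dx": 40.5,"dy": -4.6,"dz": 0,"roll": 0},{"dx": 40.5,"dy": -4.6,"dz": 0,"roll": 0}]' --claw 0

```text
time_s: 27.5
ee_pos: [0.5359, 0.1129, 0.2219]
orientation: [0.756, 0.654, 0.0, 0.0]
ft_force: [-0.6, 0.2, 0.2]
width: 0.006
finger_force: 0.0
```

Run:
```python
from h import *
t=robot.read_camera("top"); s=robot.read_camera("scene"); w=robot.read_camera("wrist"); np.savez("s7.npz",**s); np.savez("t7.npz",**t); np.savez("w7.npz",**w)
print(robot.get_state()["ee_pos"])
# grey stopper in tray: dark pixels inside tray region
for n,c in(("top",t),("scene",s)):
    P=np.array([proj(c,[.523+np.cos(a)*.06,-.294+np.sin(a)*.06,.03]) for a in np.linspace(0,6.28,20)],np.int32)
    m=np.zeros(c["img"].shape[:2],np.uint8); cv2.fillPoly(m,[P],1); g=c["img"].max(2)
    for lo,hi in((0,60),(60,135)):
        k=(m>0)&(g>=lo)&(g<hi)&(np.ptp(c["img"].astype(int),axis=2)<25); v,u=np.nonzero(k); print(n,lo,len(u),u.mean().round(1),v.mean().round(1),u.min(),u.max(),v.min(),v.max()) if len(u) else print(n,lo,0)
    print("expected top",proj(c,[.523,-.2945,.08]),"plug",proj(c,[.53,-.2945,.02]))
```

```text
[0.53596772 0.1118581  0.22169022]
top 0 13 362.3 214.5 361 363 211 218
top 60 80 366.1 215.5 345 388 208 227
expected top [371.74714845 213.56429342] plug [366.31701386 213.13286621]
scene 0 67 137.3 175.0 131 143 169 179
scene 60 166 134.7 168.1 125 143 158 180
expected top [131.20362322 158.07230819] plug [135.64332125 173.50673806]
```

The scene pixels match the stopper standing in the tray: plug at (137,175), head above it. Next I descend behind the bar and push.

>>> carry_out --motion '[{"dx": 0,"dy": 0,"dz": 2,"roll": 0},{"dx": 0,"dy": 0,"dz": 4,"roll": 0},{"dx": 0,"dy": 0,"dz": 6,"roll": 0},{"dx": 0,"dy": 0,"dz": 7.4,"roll": 0},{"dx": 0,"dy": 0,"dz": 7.4,"roll": 0},{"dx": -1,"dy": 0,"dz": 7.4,"roll": 0},{"dx": -2,"dy": 0,"dz": 7.4,"roll": 0},{"dx": -3,"dy": 0,"dz": 7.4,"roll": 0},{"dx": -3.5,"dy": 0,"dz": 7.3,"roll": 0},{"dx": -4,"dy": 0,"dz": 7.1,"roll": 0},{"dx": -4.5,"dy": 0,"dz": 6.9,"roll": 0},{"dx": -4.5,"dy": 0,"dz": 6.9,"roll": 0}]'

```text
time_s: 28.85
ee_pos: [0.5315, 0.0701, 0.1564]
orientation: [0.756, 0.654, 0.005, 0.001]
ft_force: [0.4, 4.6, 4.4]
width: 0.009
finger_force: 2.9
```

>>> carry_out --motion '[{"dx": -0.6,"dy": 0,"dz": -0.3,"roll": 0},{"dx": -1.2,"dy": 0,"dz": -0.6,"roll": 0},{"dx": -1.8,"dy": 0,"dz": -0.9,"roll": 0},{"dx": -2.4,"dy": 0,"dz": -1.2,"roll": 0},{"dx": -3.0,"dy": 0,"dz": -1.5,"roll": 0},{"dx": -3.6,"dy": 0,"dz": -1.7,"roll": 0},{"dx": -4.2,"dy": 0,"dz": -1.9,"roll": 0},{"dx": -4.2,"dy": 0,"dz": -1.9,"roll": 0}]'

```text
time_s: 29.65
ee_pos: [0.5229, 0.0257, 0.1711]
orientation: [0.757, 0.654, -0.001, -0.0]
ft_force: [-0.8, 0.8, 0.3]
width: 0.007
finger_force: 0.4
```

Run:
```python
from h import *
st=robot.get_state(); print(st["ee_pos"],st["ft_force"])
w=robot.read_camera("wrist"); np.savez("w8.npz",**w)
print("station y of TCP", (st["ee_pos"]-C)@sy)
```

```text
[0.52290218 0.02567937 0.17106105] [-0.76216849  0.82354217  0.27730856]
station y of TCP 0.05602651042892911
```

>>> carry_out --motion '[{"dx": -0.3,"dy": 0,"dz": -0.1,"roll": 0},{"dx": -0.6,"dy": 0,"dz": -0.2,"roll": 0},{"dx": -0.8,"dy": 0,"dz": -0.2,"roll": 0},{"dx": -0.8,"dy": 0,"dz": -0.2,"roll": 0},{"dx": -0.8,"dy": 0,"dz": -0.2,"roll": 0},{"dx": -0.8,"dy": 0,"dz": -0.2,"roll": 0},{"dx": -0.8,"dy": 0,"dz": -0.2,"roll": 0},{"dx": -0.8,"dy": 0,"dz": -0.2,"roll": 0}]'

```text
time_s: 30.5
ee_pos: [0.5222, 0.0228, 0.1724]
orientation: [0.755, 0.655, 0.002, -0.003]
ft_force: [2.7, 9.4, -3.7]
width: 0.001
finger_force: 4.8
```

Run:
```python
from h import *
st=robot.get_state(); print(st["ee_pos"],st["ft_force"],(st["ee_pos"]-C)@sy)
s=robot.read_camera("scene"); w=robot.read_camera("wrist"); np.savez("s9.npz",**s); np.savez("w9.npz",**w)
# where would the bar be: look at bright-grey elongated thing? print column profile in scene along predicted bar end
b0,b1=C+[0,0,0]+.099*sy,C+.038*sy
for n,b,z in(("down",b0,.163),("tipped",b1,.193)):
  for x in(-.03,.03):
    u=proj(s,b+sx*x+[0,0,z]); v=proj(w,b+sx*x+[0,0,z]); print(n,x,u.round(),s["img"][int(u[1]),int(u[0])],v.round(), w["img"][int(v[1]),int(v[0])] if 0<=v[1]<384 else None)
```

```text
[0.52219028 0.02279131 0.17235191] [ 2.66876388  9.41157497 -3.72919164] 0.053065481677027876
down -0.03 [274. 157.] [97 62 40] [207. 160.] [137 112 101]
down 0.03 [265. 176.] [99 63 43] [301. 160.] [127  91  76]
tipped -0.03 [250. 141.] [40 38 33] [204. 270.] [126 130 130]
tipped 0.03 [240. 161.] [109 110 110] [304. 270.] [119 123 125]
```

The chute is at its stop, with 9 N reaction and the bar seen at the tipped position. I'll hold briefly for the balls, then let it down gently.

>>> carry_out --motion '[{"dx": 0.1,"dy": 0,"dz": 0,"roll": 0},{"dx": 0.1,"dy": 0,"dz": 0,"roll": 0},{"dx": 0.1,"dy": 0,"dz": 0,"roll": 0},{"dx": 0.1,"dy": 0,"dz": 0,"roll": 0},{"dx": 0.1,"dy": 0,"dz": 0,"roll": 0},{"dx": 0.1,"dy": 0,"dz": 0,"roll": 0},{"dx": 0.1,"dy": 0,"dz": 0,"roll": 0},{"dx": 0.1,"dy": 0,"dz": 0,"roll": 0},{"dx": 0.1,"dy": 0,"dz": 0,"roll": 0},{"dx": 0.1,"dy": 0,"dz": 0,"roll": 0},{"dx": 0.1,"dy": 0,"dz": 0,"roll": 0},{"dx": 0.1,"dy": 0,"dz": 0,"roll": 0}]'

```text
time_s: 31.8
ee_pos: [0.5222, 0.0228, 0.1723]
orientation: [0.756, 0.655, 0.001, -0.002]
ft_force: [1.8, 7.0, -3.0]
width: 0.002
finger_force: 3.7
```

>>> carry_out --motion '[{"dx": 0.5,"dy": 0,"dz": 0.1,"roll": 0},{"dx": 1.1,"dy": 0,"dz": 0.3,"roll": 0},{"dx": 1.7,"dy": 0,"dz": 0.6,"roll": 0},{"dx": 2.3,"dy": 0,"dz": 0.9,"roll": 0},{"dx": 2.9,"dy": 0,"dz": 1.2,"roll": 0},{"dx": 3.5,"dy": 0,"dz": 1.5,"roll": 0},{"dx": 4.1,"dy": 0,"dz": 1.8,"roll": 0},{"dx": 4.7,"dy": 0,"dz": 2.1,"roll": 0},{"dx": 5.3,"dy": 0,"dz": 2.3,"roll": 0},{"dx": 6.0,"dy": 0,"dz": 2.3,"roll": 0},{"dx": 7.0,"dy": 0,"dz": 2.3,"roll": 0},{"dx": 9.0,"dy": 0,"dz": 2.3,"roll": 0}]'

```text
time_s: 33.0
ee_pos: [0.5356, 0.1089, 0.1508]
orientation: [0.757, 0.653, -0.0, 0.0]
ft_force: [-0.1, 0.6, -0.5]
width: 0.001
finger_force: 0.0
```

>>> carry_out --motion '[{"dx": 1,"dy": 0,"dz": -1,"roll": 0},{"dx": 2,"dy": 0,"dz": -4,"roll": 0},{"dx": 4,"dy": 0,"dz": -8,"roll": 0},{"dx": 8,"dy": 0,"dz": -10,"roll": 0},{"dx": 12,"dy": 0,"dz": -10,"roll": 0},{"dx": 16,"dy": 0,"dz": -10,"roll": 0},{"dx": 20,"dy": 0,"dz": -10,"roll": 0},{"dx": 20,"dy": 0,"dz": -10,"roll": 0}]'

```text
time_s: 33.8
ee_pos: [0.5638, 0.3116, 0.25]
orientation: [0.755, 0.656, 0.0, -0.001]
ft_force: [-0.5, -1.0, -0.7]
width: 0.005
finger_force: 0.0
```

Run:
```python
from h import *
t=robot.read_camera("top"); s=robot.read_camera("scene"); np.savez("s10.npz",**s); np.savez("t10.npz",**t)
st=robot.get_state(); print(st["ee_pos"],st["ft_force"])
for n,a,b,pts in(("top","top0","t10",((213.5,203.5),(220,203.5),(226,204.8))),("scene","scene0","s10",((283,184),(289,186.5),(295,189)))):
    A,B=load(a)["img"],load(b)["img"]
    for p in pts: r=(slice(int(p[1])-2,int(p[1])+3),slice(int(p[0])-2,int(p[0])+3)); print(n,p,A[r].mean().round(),A[r].min(),B[r].mean().round(),B[r].min())
# bar back at rest? and moved things: count changed pixels per region
for n,a,b in(("top","top0","t10"),("scene","scene0","s10")):
    d=cv2.absdiff(load(a)["img"],load(b)["img"]).max(2)
    for k,q in(("bar",[.5308,.069,.163]),("brown",[.4755,-.138,.04]),("teal",[.42,-.0207,.04]),("beaker",[.79,-.04,.04]),("reagent",[.76,-.23,.05]),("jar corner",C+.03*sx+[0,-.02,.09])):
        u=proj(load(a),q).astype(int); print(n,k,u,(d[u[1]-6:u[1]+7,u[0]-6:u[0]+7]>40).sum())
# balls on the table/jar top? bright small blobs inside the port
u=proj(s,C+[0,0,.09]); print("port",u)
```

```text
[0.56407156 0.30768637 0.25068695] [ 0.44858009 -0.24316432 -0.30118781]
top (213.5, 203.5) 158.0 121 165.0 118
top (220, 203.5) 163.0 105 125.0 116
top (226, 204.8) 165.0 130 173.0 119
scene (283, 184) 156.0 116 134.0 126
scene (289, 186.5) 155.0 110 133.0 124
scene (295, 189) 160.0 110 190.0 124
top bar [236 204] 8
top brown [311 230] 0
top teal [269 250] 0
top beaker [277 119] 0
top reagent [345 130] 0
top jar corner [283 203] 19
scene bar [269 166] 4
scene brown [196 163] 0
scene teal [244 154] 1
scene beaker [198 280] 0
scene reagent [123 250] 0
scene jar corner [219 179] 33
port [231.60491039 171.84563775]
```

The chute is back down and nothing else was disturbed. The arm's shadow falls on the trough, so I'll move well clear to check the balls without it.

>>> carry_out --motion '[{"dx": 2,"dy": -4,"dz": -2,"roll": 0},{"dx": 4,"dy": -8,"dz": -2,"roll": 0},{"dx": 6,"dy": -12,"dz": -2,"roll": 0},{"dx": 8,"dy": -16,"dz": -2,"roll": 0},{"dx": 10,"dy": -20,"dz": -2,"roll": 0},{"dx": 12,"dy": -24,"dz": -2,"roll": 0},{"dx": 13,"dy": -28,"dz": -2,"roll": 0},{"dx": 14,"dy": -32,"dz": -2,"roll": 0},{"dx": 15,"dy": -36,"dz": -2,"roll": 0},{"dx": 15.5,"dy": -40,"dz": -2,"roll": 0},{"dx": 15.5,"dy": -43,"dz": -2,"roll": 0},{"dx": 15.5,"dy": -43,"dz": -2,"roll": 0}]'

```text
time_s: 35.1
ee_pos: [0.1587, 0.522, 0.272]
orientation: [0.755, 0.655, 0.001, -0.001]
ft_force: [1.0, -0.2, 0.2]
width: 0.004
finger_force: 0.0
```

Run:
```python
from h import *
for n in("top","scene"):
    c=robot.read_camera(n); np.savez(n+"11.npz",**c); A=load(n+"0")["img"]; B=c["img"]
    d=cv2.absdiff(A,B).max(2); m=(d>35).astype(np.uint8); k,l,s,ce=cv2.connectedComponentsWithStats(m)
    r={"top":(190,410,170,260),"scene":(95,320,120,240)}[n]
    print(n,[(ce[i].round().tolist(),s[i,2:].tolist()) for i in range(1,k) if s[i,4]>3 and r[0]<ce[i][0]<r[1] and r[2]<ce[i][1]<r[3]])
g=lambda i:cv2.cvtColor(i,cv2.COLOR_BGR2GRAY)
A,B=g(load("scene0")["img"]),g(load("scene11")["img"])
print(A[180:194:1,278:302:2]);print(B[180:194:1,278:302:2])
print("port now");print(B[162:182:1,220:246:2])
```

```text
top [([220.0, 204.0], [17, 9, 98]), ([276.0, 212.0], [16, 14, 139]), ([368.0, 214.0], [18, 15, 202])]
scene [([129.0, 155.0], [5, 5, 10]), ([135.0, 170.0], [20, 29, 370]), ([230.0, 167.0], [19, 26, 279]), ([222.0, 158.0], [3, 3, 6]), ([218.0, 166.0], [5, 8, 9]), ([235.0, 169.0], [4, 3, 6]), ([214.0, 173.0], [3, 3, 6]), ([288.0, 187.0], [19, 11, 93])]
[[113 130 173 237 122  81  55  56  56  59  52  58]
 [105 107 120 147 219 191  82  53  57  56  58  59]
 [133 141 153 119 138 225 183  96  55  53  59  59]
 [241 169 186 163 109 129 170 228 120  79  49  52]
 [237 151 198 183 115 120 123 146 216 187  81  51]
 [229 132 174 159 129 176 167 108 138 223 184  91]
 [231 126 145 132 136 186 182 110 112 129 171 219]
 [184 208 158 108 128 183 175 115 162 141 131 234]
 [118 177 235 141 127 153 151 125 183 179 157 198]
 [104 120 148 224 201 138 124 127 193 192 178 131]
 [121 104 110 140 216 200 144 115 161 162 178  88]
 [219 116 105 103 128 175 235 145 141 138 203  68]
 [248 217 134 110 105 120 146 216 204 132 230  51]
 [248 248 242 154 112 107 109 142 227 213 207  73]]
[[112 134 179 239 127  80  55  5
[... 1092 characters left out ...]
39  98  65  35  24  32  67 187 236 143]
 [189 186 122 154 101  88  84  45  21  88 192 242 226]
 [189 182 120 135  92  88  93  88  64 114 221 241 243]
 [187 171 132 110  92  88  86  91  88 161 243 243 242]
 [189 155 140 103  88  87  88  92  91 171 158 234 244]
 [173 121 160  96  91  89  89  88 107 174 111 151 236]
 [160 116 136  92  92  92  87  86 131 175 110 114 138]
 [119 137 121  74  78  88  90  88 153 167 111 115 111]
 [178 179 178 131  77  68  93  90 182 168  99 109 115]
 [185 186 186 181 171 132  62  99 188 169  93 100 103]
 [189 187 186 186 189 184 146 125 186 170  92  92  91]
 [186 186 185 189 190 187 179 181 167 105  89  94  94]
 [186 187 187 186 187 187 185 186 180 110 101  89  93]]
```

The only changes against the first images are three. The balls are gone from the trough, with none lying anywhere around the station; the stopper has left the port; and it now stands in the tray. The chute is down, so I'm handing in.

```bash
python3 -c "
from workcell import robot
print(robot.job_done())"
```

```text
the job is handed in; nothing more can be done
None
```

The job is handed in with no verdict shown: the stopper stands in the tray, the chute is back down and empty, and the balls appear to be in the jar (seen only as gone from the chute and not lying around the station). One early pull was about 10 N upward, more than the jar's weight, so the jar may have lifted a millimetre or two before I gripped more gently.

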